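Sort the cells and the sample after a test run

ROBOT

A 6-joint arm with a two-finger parallel gripper is mounted at the origin on a cart in front of the work surface, level with it; the furniture and walls round the work are solid. World frame = base frame: x ahead of the robot, y to its left, z up, the work surface at z = 0. Lengths are in m, angles in rad, forces in N, time in s.
With the tool pointing down it reaches from about 0.375 to 0.9 m from the base axis. Payload 3.1 kg.
Tool frame: the origin (TCP) lies at the centre of the arm's flange, where the gripper is bolted on; the fingertips stand robot.tip_extent ahead of it and the grasp point (between the pads) lies 164 mm ahead of it (robot.tip_extent is the distance from the TCP to the fingertips, in m); z points along the fingers, y is the line along which they close (so a half turn about z gives the same grasp; the last joint's range is limited). The gripper opens to 87 mm and grips with 3 to 60 N. Pads are 19 mm wide; open, the fingers measure 117 mm over their backs; the gripper's body (75 mm by 190 mm) begins 51 mm behind the grasp point.
Start: joints at [-1.363, 0.527, 1.433, -0, 1.181, -0.178], TCP at [0.235, -0.579, 0.405] pointing down, gripper open.
Joint ranges: [-3.08, 3.08], [-0.75, 2.2], [0.22, 2.44], [-1.43, 4.57], [0, 2.65], [-2.85, 2.85]. Speed limits (rad/s): [2.79, 2.79, 3.14, 3.14, 3.14, 3.14].

INTERFACE

Orientations are given as a unit quaternion [x, y, z, w].
In Python, from rig import get_obs, camera, hand_in, cut_out, robot gives the robot as it stands.
- The arm moves only by the tool step_arm, never from a script. Its argument "rows" is a list of rows, each a list of 6 numbers: the shift along the world's x, y, z in m, then the turn, a rotation vector about the world's x, y, z in degrees. A call has 1 to 12 rows; each row shifts and turns the commanded pose from where the row before left it; what a row does not reach is not made up. A row lasts 1/8 s, in which the tool goes at most 62.5 mm and 10.7 degrees, less where a joint would pass 70% of its speed; a pose out of reach is approached as far as the arm can. A call is refused whole if a number of a shift passes 0.0625 or a number of a turn 10.7, either way. A call with a gripper value outside its range is refused whole. "jaw" is the finger opening in m, from 0 to 0.087, set as the call begins (left out, the last holds). The fingers move at their own pace and stop on an object; "squeeze" is the grip in N (left out, the last holds). Time passes only in rows, so rows that do not move let the fingers close. It gives the time, the measured TCP pose, the force, the opening and the grip force at its end, in the units of the state.
- get_obs(): the state, without advancing time (a new reading comes with each control period).
- camera(name): name is "side" or "top"; returns a dict with "pixels" (420x560x3 uint8, blue, green, red), "depth" (420x560 float32, m along the optical axis (not along the pixel's ray), 0 where there is no reading), "fov_y" (degrees; the focal length in pixels is half the picture's height over the tangent of half this angle, whatever the lens; pixels are square), "cx", "cy" (the principal point, pixels), "k1" (the pictures are not rectified: a ray, as slopes to the right and down, at radius r is drawn at 1 + k1 r^2 times it, then the intrinsics apply), "extrinsics" (4x4, takes a point from camera to world coordinates). Camera axes: x right, y up, looking along -z (the intrinsics and any distortion apply to the point x, -y, -z); pixel columns grow to the right and rows downward; lengths in m; the calibration is good to about 2 mm. A picture is of the moment at which its call begins.
- hand_in(): hands the job in; it is judged then, once.
Trained networks look in the newest picture that a camera, given by its name, has taken for a name from the list of things; names that differ only in an ending like _2 or _b are one class to them, and where a whole thing is asked for, a point or a joint stands for the part that bears it (a point fixed in the world has none). Each returns a list of dicts, best first, with "confidence" (0 to 1); they miss things now and then, are a little off and sometimes report something else, mostly with a low value. They report only what shows in the picture. A call takes as long as a camera call. They do not tell look-alikes from the thing itself.
- cut_out(label, camera): "region" (420x560 bool, what is visible of it) and "extent" ([centre column, centre row, width, height] in pixels, round what is visible of it).
The state is a dict: "time": time; "q": joint angles; "joint_velocities": joint speeds; "joint_torque": joint torques, N m; "position": TCP position; "tool_rot": TCP orientation; "ft_force": force on the tool from outside, world axes, zero at the start; "moment": the same for the moment, N m; "grip_width": finger opening in m; "grip_force": force on a finger pad.
Only numpy, scipy, OpenCV 4.12 (cv2) and the standard library are available. Lean on these libraries where they do the work, as an engineer would, in place of code of your own. Each camera call takes 0.05 s, during which the arm holds its last target. There are 200 camera calls.

TASK

Put away the mixed handful left on the bench: stand the two long cylindrical cells in the free wells of the three-well cell rack and the sample vial in either well of the vial rack, and put the short household battery in the open tub with the spent one. Lay the flat hard-case cell on the carrier plate, fully down between its dowel pins with its terminals toward the black bar. Keep the vial upright, and leave the cell that is already racked in its well.

Things in the scene. Friction and masses are not known exactly. Their poses are not given: they have to be found in the camera images.
- cell_a: Green cylindrical cell, 18 mm in diameter, 66 mm tall, 46 g, standing on the bench. Origin: centre of its underside; z along its axis.
- cell_b: Blue cylindrical cell of the same kind and size (18 mm in diameter, 66 mm tall), standing on the bench; it belongs in the cell rack like the green one. Origin: centre of its underside; z along its axis.
- aa: Household battery, 15 mm in diameter, only 50 mm tall (shorter and thinner than the two cells), red and white, standing on the bench. Origin: centre of its underside; z along its axis.
- vial: Glass sample vial with a white screw cap and pale powder, 26 mm in diameter, 59 mm tall, 30 g, standing on the bench. The glass body is straight up to about 38 mm, the neck and cap lie above. Origin: centre of its underside; z along its axis.
- prism: Flat hard-case cell (aluminium can, grey sleeve, white label) lying on its wide face, 102 x 50 x 16 mm with its terminals, 0.16 kg. Origin: centre of its underside; x along its length toward the terminals, y across the width. Can from x = -51 to +38 mm, two metal studs 6 mm thick (y = +-12 mm, 8 mm up) from there to x = +51 mm. Take it across the 50 mm width.
- cell_rack: Grey fixed rack, 136 (y) x 52 mm, 34 mm high, with three round wells at y = -42, 0 and +42 mm (x = 0), 24 mm wide, with funnel mouths 34 mm wide and 5 mm deep; well floors 6 mm above the bench. The well at y = +42 mm already holds a cell; the other two are free. Origin: centre of its underside; z up.
- racked: Green cylindrical cell, 18 mm in diameter, 66 mm tall, already standing in the end well (y = +42 mm) of the cell rack. Leave it there. Origin: centre of its underside.
- vial_rack: White fixed rack, 112 (y) x 62 mm, 30 mm high, with two free round wells at y = -25 and +25 mm (x = 0), 33 mm wide, with funnel mouths 43 mm wide and 5 mm deep; well floors 6 mm above the bench. Origin: centre of its underside; z up.
- carrier: White fixed plate 142 x 90 mm, top 10 mm up. Origin: on the bench under the seated cell's middle; x toward the black terminal bar (x = 60..72 mm, 20 mm high), z up. Eight 8 mm steel dowels with pointed noses rise 15 mm above it: x = -59, y = +-12; x = 47, y = +-25 (studs pass between); x = -40 and 28, y = +-34. Seated, cell x = carrier x, about 5 mm play each way; reversed it does not go down.
- tub: Grey open tub, fixed to the bench, 100 (x) x 120 (y) x 35 mm high, walls and floor 4 mm. A spent battery lies fixed along its +x wall (from x = 28 mm on, y = -1 to +49 mm); the rest is free. Origin: centre of its underside; z up.
Not all that is in view belongs to the job. Leave any green look-alike of the carrier alone.

How it is judged:
By the outcome, as a careful person would: the job done as asked, in the order asked, and still so for the second after the job is handed in, with the robot touching nothing.
It also fails if it takes over 104 s, if anything falls off the work surface, if the arm or the gripper's body presses on something with over 40 N, if the wrist force passes 120 N, or if a joint passes its speed limit or range.

## Working session

There is one attempt and no reset: what is moved stays moved. The work goes in short steps, Python scripts to look and compute and a tool call to move; the robot and the scene stay as the last step left them, time stands still between calls to the robot, and variables do not carry over. Pictures are saved under pics/ and viewed, at most 14 in all, crops included, and the job is handed in when it is done.

Besides the shell and the picture viewer there is one more tool, called after "Call:" as name(argument=value, ...) on one line, values as JSON. step_arm: Moves the arm, as the interface text tells. Its arguments: {"type":"object","properties":{"rows":{"type":"array"},"jaw":{"type":"number"},"squeeze":{"type":"number"}},"required":["rows"]}

```bash
ls; mkdir -p pics
cat > h.py <<'E'
import numpy as np, cv2
from rig import get_obs, camera, hand_in, cut_out, robot
def K(c):
    f=c["pixels"].shape[0]/2/np.tan(np.radians(c["fov_y"])/2)
    return f
def rays(c,uv):
    f=K(c); uv=np.asarray(uv,float).reshape(-1,2)
    d=(uv-[c["cx"],c["cy"]])/f; s=d.copy()
    for _ in range(20):
        s=d/(1+c["k1"]*(s**2).sum(1,keepdims=True))
    return s
def cloud(c):
    h,w=c["depth"].shape
    v,u=np.mgrid[:h,:w]
    s=rays(c,np.stack([u,v],-1).reshape(-1,2)); z=c["depth"].reshape(-1,1)
    p=np.hstack([s[:,:1]*z,-s[:,1:]*z,-z])
    E=np.array(c["extrinsics"])
    P=p@E[:3,:3].T+E[:3,3]
    P[z[:,0]==0]=np.nan
    return P.reshape(h,w,3)
E
python3 - <<'E'
from h import *
o=get_obs(); print(o["time"],o["position"],o["tool_rot"],robot.tip_extent)
for n in("top","side"):
    c=camera(n); cv2.imwrite(f"pics/{n}0.png",c["pixels"]); print(n,np.round(c["extrinsics"],3).tolist(),c["fov_y"],c["k1"])
    np.savez(f"{n}0.npz",P=cloud(c))
    P=cloud(c)
    for l in["cell_a","cell_b","aa","vial","prism","cell_rack","racked","vial_rack","carrier","tub"]:
        for d in cut_out(l,n)[:5]:
            q=P[d["region"]]; q=q[~np.isnan(q[:,0])]
            if len(q)==0: continue
            zt=np.percentile(q[:,2],97); t=q[q[:,2]>zt-.006]
            print(l,round(d["confidence"],2),np.round(d["extent"]).astype(int).tolist(),"zt",round(zt,4),"topmean",np.round(t.mean(0),4),"min",np.round(np.percentile(q,2,0),3),"max",np.round(np.percentile(q,98,0),3))
E
```

```text
pics
0.0 [ 0.2351343  -0.57870113  0.40377577] [ 9.81452769e-01  1.91701065e-01 -2.02016278e-05 -1.07865914e-03] 0.1822
top [[-0.028, 0.982, -0.185, 0.36], [-1.0, -0.028, 0.003, 0.004], [-0.002, 0.185, 0.983, 1.18], [0.0, 0.0, 0.0, 1.0]] 50.80623785533068 -0.10234212544408712
cell_a 0.64 [364, 251, 13, 8] zt 0.0699 topmean [ 0.4538 -0.2402  0.0664] min [ 0.446 -0.247  0.021] max [ 0.462 -0.232  0.07 ]
cell_a 0.58 [406, 257, 12, 6] zt 0.0701 topmean [ 0.4388 -0.343   0.0667] min [ 0.431 -0.352  0.011] max [ 0.445 -0.334  0.07 ]
cell_b 0.64 [364, 251, 13, 8] zt 0.0699 topmean [ 0.4538 -0.2402  0.0664] min [ 0.446 -0.247  0.021] max [ 0.462 -0.232  0.07 ]
cell_b 0.58 [406, 257, 12, 6] zt 0.0701 topmean [ 0.4388 -0.343   0.0667] min [ 0.431 -0.352  0.011] max [ 0.445 -0.334  0.07 ]
aa 0.62 [183, 265, 12, 0] zt 0.0526 topmean [0.4377 0.2385 0.0503] min [0.432 0.233 0.003] max [0.443 0.243 0.053]
vial 0.6 [222, 264, 12, 11] zt 0.0626 topmean [0.4334 0.1371 0.0597] min [ 0.421  0.124 -0.   ] max [0.446 0.147 0.063]
prism 0.9 [271, 250, 44, 30] zt 0.0213 topmean [ 0.4679 -0.0016  0.0181] min
[... 1847 characters left out ...]
 [0.4689 0.0041 0.0171] min [ 0.441 -0.045 -0.001] max [0.5   0.051 0.02 ]
cell_rack 0.75 [274, 214, 32, 40] zt 0.0366 topmean [0.6138 0.0231 0.0343] min [ 0.581 -0.037  0.002] max [0.645 0.09  0.037]
vial_rack 0.67 [338, 157, 27, 27] zt 0.0308 topmean [ 0.5723 -0.3277  0.028 ] min [ 0.542 -0.38   0.   ] max [ 0.601 -0.278  0.031]
carrier 0.62 [150, 285, 77, 55] zt 0.0203 topmean [0.742  0.4164 0.0373] min [0.7   0.313 0.003] max [0.804 0.449 0.021]
carrier 0.55 [256, 256, 57, 50] zt 0.0216 topmean [0.5823 0.2101 0.0203] min [0.54  0.112 0.007] max [0.624 0.247 0.023]
tub 0.64 [304, 176, 46, 35] zt 0.0366 topmean [ 0.6187 -0.1592  0.0344] min [ 0.562 -0.228  0.002] max [ 0.675 -0.096  0.037]
```

Run:
```python
import cv2
a=cv2.imread("pics/top0.png")[130:290,90:450]
cv2.imwrite("pics/top0c.png",cv2.resize(a,None,fx=2.2,fy=2.2,interpolation=cv2.INTER_CUBIC))
a=cv2.imread("pics/side0.png")[120:330,90:420]
cv2.imwrite("pics/side0c.png",cv2.resize(a,None,fx=2.4,fy=2.4,interpolation=cv2.INTER_CUBIC))
```

```text
(no output)
```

View pics/top0c.png

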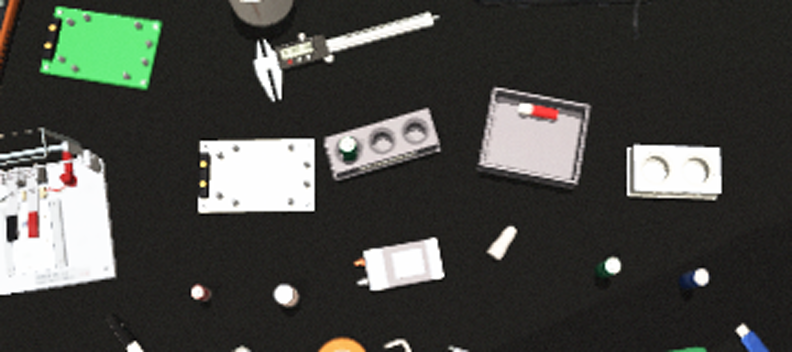

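View pics/side0c.png

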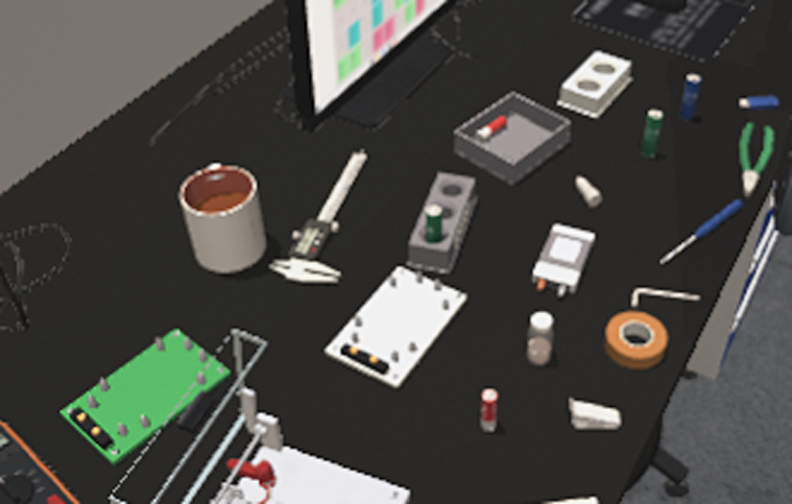

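```bash
cat > fit.py <<'E'
from h import *
H=dict(cell_rack=.034,vial_rack=.030,tub=.035,prism=.016,carrier=.010)
C=dict(cell_a=(.066,.009),cell_b=(.066,.009),aa=(.050,.0075),vial=(.059,.013),racked=(.072,.009))
for n in("top","side"):
    c=camera(n); P=cloud(c)
    Q=P.reshape(-1,3); Q=Q[~np.isnan(Q[:,0])]
    m=(Q[:,0]>.38)&(Q[:,0]<.75)&(abs(Q[:,1])<.45)&(abs(Q[:,2])<.006); B=Q[m]
    A=np.c_[B[:,:2],np.ones(len(B))]; pl=np.linalg.lstsq(A,B[:,2],rcond=None)[0]; print(n,"bench",np.round(pl,4),"sd",round((B[:,2]-A@pl).std(),4))
    P=P.copy(); P[...,2]-=P[...,0]*pl[0]+P[...,1]*pl[1]+pl[2]
    for l,h in H.items():
        for d in cut_out(l,n)[:2]:
            if d["confidence"]<.5: continue
            q=P[d["region"]]; q=q[abs(q[:,2]-h)<(.005)][:,:2]
            r=cv2.minAreaRect((q*1000).astype(np.float32)); print(l,np.round(r[0],1),"size",np.round(r[1],1),"ang",round(r[2],1),len(q))
    for l,(h,r) in C.items():
        for d in cut_out(l,n)[:2]:
            if d["confidence"]<.35: continue
            q=P[d["region"]]; t=q[abs(q[:,2]-h)<.005][:,:2]
            print(l,round(d["confidence"],2),"top",np.round(t.mean(0)*1000,1),"bboxmid",np.round((t.min(0)+t.max(0))*500,1),len(t),"hmax",np.round(np.nanpercentile(q[:,2],97),4))
E
python3 fit.py
```

```text
top bench [ 0.0001 -0.0001  0.0012] sd 0.0022
cell_rack [615.9  19.6] size [ 47.7 129.6] ang 15.3 601
vial_rack [ 572.5 -336.4] size [108.4  57.6] ang 86.2 570
tub [ 618.4 -164.7] size [117.9 101.8] ang 77.2 262
prism [467.7   1.5] size [50.2 96.9] ang 9.1 634
carrier [753.8 375.8] size [145.1  91.7] ang 78.7 1241
carrier [583.2 175.5] size [139.9  91.3] ang 89.2 1435
cell_a 0.6 top [ 454.1 -241.1] bboxmid [ 454.4 -240.8] 41 hmax 0.0685
cell_a 0.38 top [ 438.5 -343.5] bboxmid [ 438.3 -343.6] 34 hmax 0.0673
cell_b 0.6 top [ 454.1 -241.1] bboxmid [ 454.4 -240.8] 41 hmax 0.0685
cell_b 0.38 top [ 438.5 -343.5] bboxmid [ 438.3 -343.6] 34 hmax 0.0673
aa 0.4 top [438.2 238.8] bboxmid [439.  239.1] 23 hmax 0.053
vial 0.53 top [433.7 136.6] bboxmid [433.3 136.3] 53 hmax 0.0628
racked 0.38 top [604.9  58.7] bboxmid [605.3  58.9] 35 hmax 0.0737
side bench [-0.0001  0.0012  0.0006] sd 0.0017
vial_rack [ 573.2 -331.2] size [112.   58.4] ang 86.9 217
prism [469.1   6.2] size [ 50.1 103.8] ang 8.6 438
carrier [584.  177.8] size [143.3  91.3] ang 89.4 1305
carrier [754.2 377.1] size [141.9  92. ] ang 78.6 1545fit.py:19: RuntimeWarning: Mean of empty slice.
  print(l,round(d["confidence"],2),"top",np.round(t.mean(0)*1000,1),"bboxmid",np.round((t.min(0)+t.max(0))*500,1),len(t),"hmax",np.round(np.nanpercentile(q[:,2],97),4))
  ret = um.true_divide(
Traceback (most recent call last):
  File "fit.py", line 19, in <module>
    print(l,round(d["confidence"],2),"top",np.round(t.mean(0)*1000,1),"bboxmid",np.round((t.min(0)+t.max(0))*500,1),len(t),"hmax",np.round(np.nanpercentile(q[:,2],97),4))
                                                                                          ~~~~~^^^
ValueError: zero-size array to reduction operation minimum which has no identity
```

Call:
step_arm(rows=[[0.0274, 0.0422, -0.013, 0, 0, 10.4], [0.0274, 0.0422, -0.013, 0, 0, 10.4], [0.0274, 0.0422, -0.013, 0, 0, 10.4], [0.0274, 0.0422, -0.013, 0, 0, 10.4], [0.0274, 0.0422, -0.013, 0, 0, 10.4], [0.0274, 0.0422, -0.013, 0, 0, 10.4], [0.0274, 0.0422, -0.013, 0, 0, 10.4], [0.0274, 0.0422, -0.013, 0, 0, 10.4], [0, 0, 0, 0, 0, 0], [0, 0, 0, 0, 0, 0]], jaw=0.06, squeeze=20)

```text
time: 3.25
position: [0.4546, -0.2418, 0.301]
tool_rot: [0.607, 0.795, -0.0, 0.0]
ft_force: [-0.9, -0.9, -0.5]
grip_width: 0.0601
grip_force: 0.0
```

Call:
step_arm(rows=[[0, 0.0005, -0.03, 0, 0, 0], [0, 0, -0.03, 0, 0, 0], [0, 0, -0.025, 0, 0, 0], [0, 0, 0, 0, 0, 0]])

```text
time: 3.75
position: [0.4535, -0.2423, 0.2147]
tool_rot: [0.608, 0.794, -0.0, -0.001]
ft_force: [-0.9, -0.8, 0.5]
grip_width: 0.0603
grip_force: 0.0
```

Call:
step_arm(rows=[[0, 0, 0, 0, 0, 0], [0, 0, 0, 0, 0, 0], [0, 0, 0, 0, 0, 0], [0, 0, 0, 0, 0, 0], [0, 0, 0, 0, 0, 0]], jaw=0.0)

```text
time: 4.38
position: [0.4545, -0.2409, 0.216]
tool_rot: [0.607, 0.795, -0.0, 0.0]
ft_force: [-0.4, -0.3, 0.8]
grip_width: 0.0178
grip_force: 3.5
```

Call:
step_arm(rows=[[0, 0, 0.04, 0, 0, 0], [0, 0, 0.04, 0, 0, 0], [0, 0, 0, 0, 0, 0], [0, 0, 0, 0, 0, 0]])

```text
time: 4.88
position: [0.4541, -0.2406, 0.2954]
tool_rot: [0.607, 0.795, 0.0, -0.0]
ft_force: [-0.2, 0.3, -0.5]
grip_width: 0.0174
grip_force: 20.0
```

Call:
step_arm(rows=[[0.0345, 0.0438, 0, 0, 0, 0], [0.0345, 0.0438, 0, 0, 0, 0], [0.0345, 0.0438, 0, 0, 0, 0], [0.0345, 0.0438, 0, 0, 0, 0], [0.0345, 0.0438, 0, 0, 0, 0], [0, 0, -0.015, 0, 0, 0], [0, 0, 0, 0, 0, 0], [0, 0, 0, 0, 0, 0]])

```text
time: 5.88
position: [0.6259, -0.023, 0.2797]
tool_rot: [0.607, 0.794, -0.001, -0.001]
ft_force: [0.3, -0.6, -0.4]
grip_width: 0.0176
grip_force: 20.0
```

Run:
```python
from h import *
c=camera("side"); print(get_obs()["position"])
a=c["pixels"][170:260,230:340]
cv2.imwrite("pics/s1.png",cv2.resize(a,None,fx=6,fy=6,interpolation=cv2.INTER_CUBIC))
```

```text
[ 0.62620042 -0.02322682  0.28028098]
```

View pics/s1.png

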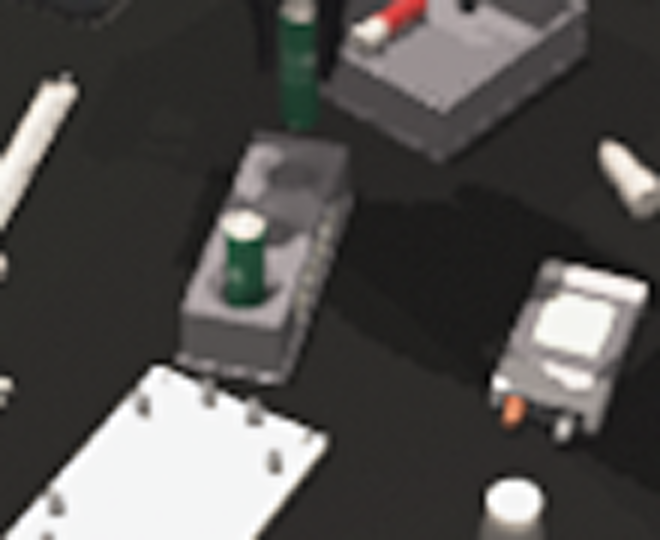

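Call:
step_arm(rows=[[0.0005, 0.001, -0.015, 0, 0, 0], [0, 0, -0.015, 0, 0, 0], [0, 0, -0.01, 0, 0, 0], [0, 0, -0.01, 0, 0, 0], [0, 0, 0, 0, 0, 0]])

```text
time: 6.55
position: [0.6271, -0.0208, 0.2296]
tool_rot: [0.607, 0.795, -0.0, -0.001]
ft_force: [-0.1, 0.2, -0.4]
grip_width: 0.0175
grip_force: 20.0
```

Call:
step_arm(rows=[[0, 0, -0.004, 0, 0, 0], [0, 0, -0.002, 0, 0, 0], [0, 0, 0, 0, 0, 0]])

```text
time: 6.92
position: [0.6274, -0.0209, 0.2248]
tool_rot: [0.607, 0.795, 0.0, 0.0]
ft_force: [0.1, 0.6, -0.9]
grip_width: 0.0177
grip_force: 20.0
```

Call:
step_arm(rows=[[0, 0, 0, 0, 0, 0], [0, 0, 0, 0, 0, 0], [0, 0, 0, 0, 0, 0], [0, 0, 0.03, 0, 0, 0], [0, 0, 0.04, 0, 0, 0]], jaw=0.05)

```text
time: 7.55
position: [0.627, -0.0209, 0.2943]
tool_rot: [0.607, 0.795, -0.001, -0.001]
ft_force: [0.9, -1.0, 0.1]
grip_width: 0.0492
grip_force: 0.0
```

Call:
step_arm(rows=[[-0.0377, -0.0538, 0, 0, 0, 0], [-0.0377, -0.0538, 0, 0, 0, 0], [-0.0377, -0.0538, 0, 0, 0, 0], [-0.0377, -0.0538, 0, 0, 0, 0], [-0.0377, -0.0538, 0, 0, 0, 0], [0, -0.0538, 0, 0, 0, 0], [0, 0, 0, 0, 0, 0], [0, 0, 0, 0, 0, 0]])

```text
time: 8.55
position: [0.4477, -0.3304, 0.2946]
tool_rot: [0.607, 0.795, 0.0, -0.001]
ft_force: [-0.5, 1.2, -0.2]
grip_width: 0.05
grip_force: 0.0
```

Call:
step_arm(rows=[[-0.009, -0.013, 0, 0, 0, 0], [0, 0, -0.02, 0, 0, 0], [0, 0, -0.03, 0, 0, 0], [0, 0, -0.029, 0, 0, 0], [0, 0, 0, 0, 0, 0], [0, 0, 0, 0, 0, 0]])

```text
time: 9.3
position: [0.4393, -0.3436, 0.2164]
tool_rot: [0.606, 0.795, -0.0, 0.0]
ft_force: [-0.0, 0.1, 0.6]
grip_width: 0.0505
grip_force: 0.0
```

Call:
step_arm(rows=[[0, 0, 0, 0, 0, 0], [0, 0, 0, 0, 0, 0], [0, 0, 0, 0, 0, 0], [0, 0, 0, 0, 0, 0], [0, 0, 0, 0, 0, 0]], jaw=0.0)

```text
time: 9.93
position: [0.4391, -0.3437, 0.216]
tool_rot: [0.607, 0.795, -0.0, 0.0]
ft_force: [0.1, 0.1, 2.6]
grip_width: 0.0172
grip_force: 20.0
```

Call:
step_arm(rows=[[0, 0, 0.04, 0, 0, 0], [0, 0, 0.05, 0, 0, 0], [0, 0, 0, 0, 0, 0]])

```text
time: 10.3
position: [0.44, -0.3446, 0.3093]
tool_rot: [0.607, 0.795, -0.001, 0.004]
ft_force: [0.3, 0.1, -0.6]
grip_width: 0.0174
grip_force: 20.0
```

Call:
step_arm(rows=[[0.0177, 0.0362, 0, 0, 0, 0], [0.0177, 0.0362, 0, 0, 0, 0], [0.0177, 0.0362, 0, 0, 0, 0], [0.0177, 0.0362, 0, 0, 0, 0], [0.0177, 0.0362, 0, 0, 0, 0], [0.0177, 0.0362, 0, 0, 0, 0], [0.0177, 0.0362, 0, 0, 0, 0], [0.0177, 0.0362, 0, 0, 0, 0], [0.0177, 0.0362, 0, 0, 0, 0], [0.0177, 0.0362, 0, 0, 0, 0], [0, 0, 0, 0, 0, 0], [0, 0, 0, 0, 0, 0]])

```text
time: 11.8
position: [0.6154, 0.0183, 0.3044]
tool_rot: [0.606, 0.795, -0.001, -0.001]
ft_force: [-0.7, 0.6, -0.4]
grip_width: 0.0173
grip_force: 20.0
```

Call:
step_arm(rows=[[0, 0, -0.025, 0, 0, 0], [0, 0, -0.02, 0, 0, 0], [0, 0, -0.015, 0, 0, 0], [0, 0, -0.01, 0, 0, 0], [0, 0, -0.006, 0, 0, 0], [0, 0, 0, 0, 0, 0], [0, 0, 0, 0, 0, 0]])

```text
time: 12.68
position: [0.6164, 0.0182, 0.2333]
tool_rot: [0.607, 0.794, 0.001, 0.001]
ft_force: [-4.4, 4.4, 19.5]
grip_width: 0.0174
grip_force: 20.0
```

Call:
step_arm(rows=[[0, 0, 0.008, 0, 0, 0], [0, 0, 0, 0, 0, 0]])

```text
time: 12.92
position: [0.6161, 0.0176, 0.2382]
tool_rot: [0.607, 0.795, 0.0, 0.0]
ft_force: [-0.8, 1.2, -1.3]
grip_width: 0.0177
grip_force: 20.0
```

Run:
```python
from h import *
c=camera("side"); o=get_obs();print(o["position"],o["ft_force"])
a=c["pixels"][170:260,230:340]
b=camera("top")["pixels"][165:255,210:320]
cv2.imwrite("pics/s2.png",np.hstack([cv2.resize(x,(400,327),interpolation=cv2.INTER_CUBIC) for x in(a,b)]))
```

```text
[0.6159104  0.01768735 0.23759277] [ 0.18204938 -0.96077713 -1.24751519]
```

View pics/s2.png

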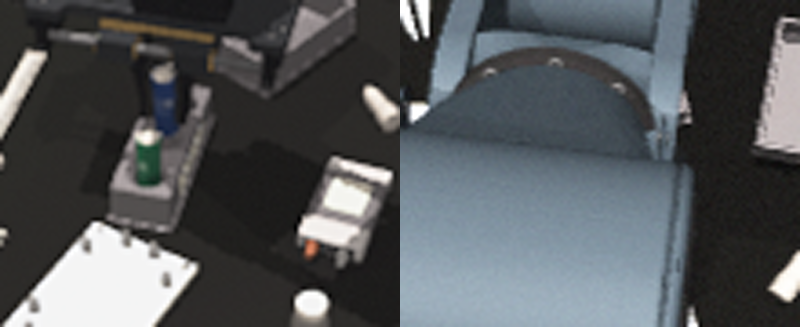

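Run:
```python
from h import *
c=camera("side"); P=cloud(c); np.set_printoptions(linewidth=200)
b=c["pixels"][185:220,262:296]
cv2.imwrite("pics/s3.png",cv2.resize(np.clip(b*2.0,0,255).astype(np.uint8),None,fx=16,fy=16,interpolation=cv2.INTER_CUBIC))
m=(np.hypot(P[...,0]-.6255,P[...,1]+.018)<.013)&(P[...,2]>.036)
v,u=np.where(m); print(len(v),u.min() if len(u) else 0,u.max() if len(u) else 0,np.round(P[m][::4],3).tolist())
m=(np.hypot(P[...,0]-.6155,P[...,1]-.02)<.015)&(P[...,2]>.0)&(P[...,2]<.085)
q=P[m]; q=q[q[:,2]>.038]
for lo in(.038,.05,.06): 
  t=q[(q[:,2]>lo)&(q[:,2]<lo+.012)]; print(lo,len(t),np.round(t.mean(0),4))
```

```text
1 276 276 [[0.635, -0.02, 0.07]]
0.038 15 [0.6131 0.0224 0.0443]
0.05 23 [0.614  0.0265 0.0568]
0.06 30 [0.6142 0.0276 0.0661]
```

View pics/s3.png

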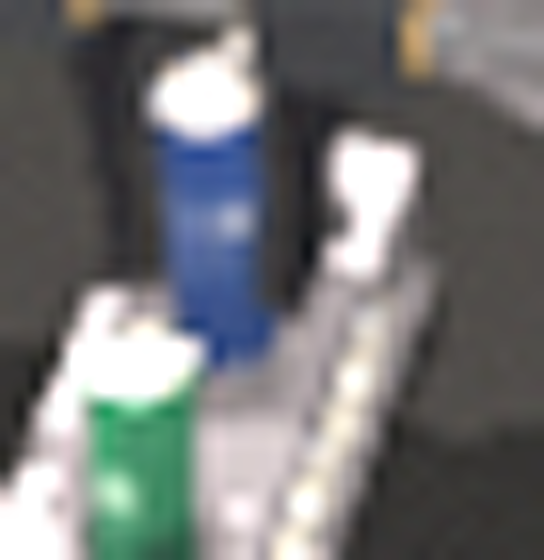

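Run:
```python
from h import *
c=camera("side"); P=cloud(c)
for r in (188,191,194,197,200,203):
  print(r,[(u,*np.round(P[r,u]*1000).astype(int),*c["pixels"][r,u]) for u in range(277,288) if P[r,u,0]==P[r,u,0]])
```

```text
188 [(277, np.int64(590), np.int64(52), np.int64(136), np.uint8(78), np.uint8(80), np.uint8(84)), (278, np.int64(588), np.int64(51), np.int64(136), np.uint8(33), np.uint8(31), np.uint8(31)), (279, np.int64(585), np.int64(50), np.int64(136), np.uint8(36), np.uint8(34), np.uint8(34)), (280, np.int64(583), np.int64(48), np.int64(136), np.uint8(37), np.uint8(36), np.uint8(35)), (281, np.int64(580), np.int64(48), np.int64(137), np.uint8(37), np.uint8(36), np.uint8(36)), (282, np.int64(577), np.int64(48), np.int64(138), np.uint8(37), np.uint8(35), np.uint8(35)), (283, np.int64(576), np.int64(46), np.int64(137), np.uint8(37), np.uint8(35), np.uint8(35)), (284, np.int64(572), np.int64(47), np.int64(140), np.uint8(36), np.uint8(36), np.uint8(35)), (285, np.int64(570), np.int64(46), np.int64(140), np.uint8(36), np.uint8(34), np.uint8(33)), (286, np.int64(569), np.int64(43), np.int64(138), np.uint8(35), np.uint8(32), np.uint8(31)), (287, np.int64(565), np.int64(43), np.int64(140), np.uint8(45), np.uint8(63), np.uint8(76))]
191 [(277, np.int64(605), np.int64(26), np.int64(101), np.uint8(110), np
[... 4275 characters left out ...]
int64(59), np.uint8(23), np.uint8(21), np.uint8(22)), (281, np.int64(607), np.int64(-1), np.int64(36), np.uint8(61), np.uint8(60), np.uint8(64)), (282, np.int64(604), np.int64(-1), np.int64(37), np.uint8(83), np.uint8(83), np.uint8(87)), (283, np.int64(601), np.int64(-1), np.int64(38), np.uint8(85), np.uint8(84), np.uint8(89)), (284, np.int64(604), np.int64(-13), np.int64(28), np.uint8(72), np.uint8(71), np.uint8(75)), (285, np.int64(607), np.int64(-24), np.int64(18), np.uint8(69), np.uint8(72), np.uint8(75)), (286, np.int64(609), np.int64(-34), np.int64(10), np.uint8(70), np.uint8(72), np.uint8(76)), (287, np.int64(609), np.int64(-41), np.int64(4), np.uint8(75), np.uint8(74), np.uint8(79))]
```

Call:
step_arm(rows=[[0, 0, 0.03, 0, 0, 0], [0, 0, 0.04, 0, 0, 0], [0, 0, 0.04, 0, 0, 0], [0, 0, 0, 0, 0, 0], [0, 0, 0, 0, 0, 0]])

```text
time: 13.75
position: [0.6155, 0.0184, 0.3467]
tool_rot: [0.607, 0.795, -0.001, -0.001]
ft_force: [0.2, 0.0, -0.8]
grip_width: 0.0175
grip_force: 20.0
```

Run:
```python
from h import *
c=camera("side"); P=cloud(c)
b=c["pixels"][170:225,255:300]
cv2.imwrite("pics/s4.png",cv2.resize(np.clip(b*1.7,0,255).astype(np.uint8),None,fx=10,fy=10,interpolation=cv2.INTER_CUBIC))
print(get_obs()["position"],get_obs()["ft_force"])
m=(np.hypot(P[...,0]-.616,P[...,1]-.02)<.02)&(P[...,2]>.09)&(P[...,2]<.2)&(np.argmax(c["pixels"],2)==0)&(c["pixels"].max(2)>45)
q=P[m]
for lo in np.arange(.09,.2,.01):
  t=q[(q[:,2]>lo)&(q[:,2]<lo+.01)]; 
  if len(t): print(round(lo,3),len(t),np.round(t.mean(0),4))
```

```text
[0.61538151 0.01836544 0.34608963] [-0.38083496  0.30717556 -0.20934003]
0.14 8 [0.6131 0.023  0.1478]
0.15 18 [0.612  0.0235 0.1546]
0.16 16 [0.6109 0.0265 0.165 ]
0.17 17 [0.6117 0.0277 0.1745]
0.18 24 [0.6097 0.0288 0.1855]
0.19 23 [0.61   0.0299 0.1956]
```

View pics/s4.png

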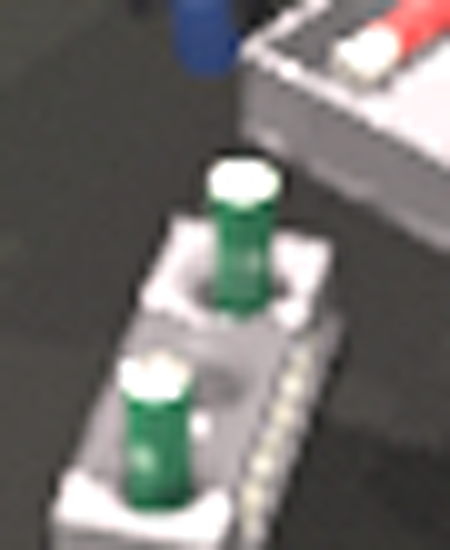

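Call:
step_arm(rows=[[0.0034, -0.0123, 0, 4.3, 1.2, 0], [0.0034, -0.0123, 0, 4.3, 1.2, 0], [0, 0, -0.03, 0, 0, 0], [0, 0, 0, 0, 0, 0], [0, 0, 0, 0, 0, 0]])

```text
time: 14.42
position: [0.6228, -0.006, 0.3171]
tool_rot: [0.605, 0.793, 0.047, -0.063]
ft_force: [-0.6, -0.1, -0.3]
grip_width: 0.0178
grip_force: 20.0
```

```bash
cat > cyl.py <<'E'
from h import *
c=camera("side"); P=cloud(c); px=c["pixels"].astype(int)
o=get_obs(); print(o["position"],o["tool_rot"])
def prof(name,xy,ch,r,z0,z1):
    m=(np.hypot(P[...,0]-xy[0],P[...,1]-xy[1])<r)&(np.argmax(px,2)==ch)&(px.max(2)-px.min(2)>18)&(P[...,2]>z0)&(P[...,2]<z1)
    q=P[m]; A=np.c_[np.ones(len(q)),q[:,2]-q[:,2].mean()]
    k=np.linalg.lstsq(A,q[:,:2],rcond=None)[0]
    print(name,len(q),"mean",np.round(q.mean(0),4),"lean/mm",np.round(k[1],3),"z",np.round([q[:,2].min(),q[:,2].max()],3))
prof("racked",(.604,.062),1,.02,.04,.07)
prof("cell_a",(.626,-.018),1,.02,.04,.07)
prof("blue",(o["position"][0],.022),0,.025,.08,.2)
E
python3 cyl.py
```

```text
[ 0.62300486 -0.00604128  0.31778507] [ 0.60470355  0.79263134  0.04688017 -0.06222079]
racked 47 mean [0.6016 0.0674 0.0553] lean/mm [0.001 0.027] z [0.04  0.069]
cell_a 37 mean [ 0.6229 -0.0157  0.0554] lean/mm [0.075 0.045] z [0.041 0.068]
blue 117 mean [0.6111 0.0287 0.1528] lean/mm [ 0.019 -0.003] z [0.121 0.182]
```

Call:
step_arm(rows=[[0.001, -0.003, -0.03, 0, 0, 0], [0, 0, -0.03, 0, 0, 0], [0, 0, -0.01, 0, 0, 0], [0, 0, 0, 0, 0, 0], [0, 0, 0, 0, 0, 0]])

```text
time: 15.1
position: [0.6245, -0.0092, 0.2491]
tool_rot: [0.605, 0.793, 0.047, -0.061]
ft_force: [0.3, 0.1, 0.3]
grip_width: 0.0181
grip_force: 20.0
```

```bash
sed -i 's/,.08,.2)/,.045,.2)/' cyl.py; python3 cyl.py; python3 -c "
from h import *
b=camera('side')['pixels'][180:225,255:300]
cv2.imwrite('pics/s5.png',cv2.resize(np.clip(b*1.7,0,255).astype(np.uint8),None,fx=10,fy=10,interpolation=cv2.INTER_CUBIC))"
```

```text
[ 0.62445852 -0.00926289  0.24918913] [ 0.60472339  0.79268115  0.04750954 -0.06090201]
racked 50 mean [0.6018 0.0673 0.0543] lean/mm [-0.029 -0.017] z [0.04 0.07]cyl.py:6: RuntimeWarning: Mean of empty slice.
  q=P[m]; A=np.c_[np.ones(len(q)),q[:,2]-q[:,2].mean()]
  ret = ret.dtype.type(ret / rcount)
cyl.py:8: RuntimeWarning: Mean of empty slice.
  print(name,len(q),"mean",np.round(q.mean(0),4),"lean/mm",np.round(k[1],3),"z",np.round([q[:,2].min(),q[:,2].max()],3))
  ret = um.true_divide(
Traceback (most recent call last):
  File "cyl.py", line 10, in <module>
    prof("cell_a",(.626,-.018),1,.02,.04,.07)
    ~~~~^^^^^^^^^^^^^^^^^^^^^^^^^^^^^^^^^^^^^
  File "cyl.py", line 8, in prof
    print(name,len(q),"mean",np.round(q.mean(0),4),"lean/mm",np.round(k[1],3),"z",np.round([q[:,2].min(),q[:,2].max()],3))
                                                                                            ~~~~~~~~~~^^
ValueError: zero-size array to reduction operation minimum which has no identity
```

View pics/s5.png

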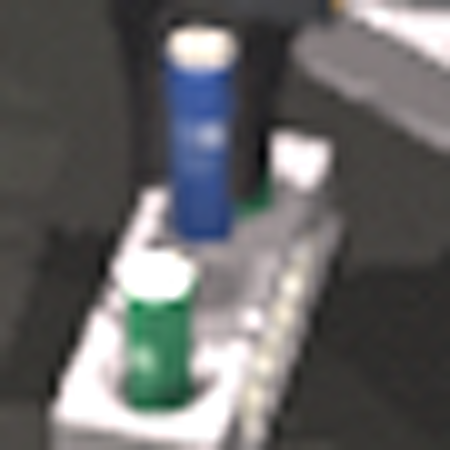

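Call:
step_arm(rows=[[0, 0, -0.01, 0, 0, 0], [0, 0, -0.01, 0, 0, 0], [0, 0, -0.006, 0, 0, 0], [0, 0, 0, 0, 0, 0], [0, 0, 0, 0, 0, 0]])

```text
time: 15.82
position: [0.6239, -0.0091, 0.2215]
tool_rot: [0.605, 0.793, 0.047, -0.062]
ft_force: [1.4, 1.5, -0.7]
grip_width: 0.0173
grip_force: 20.0
```

Call:
step_arm(rows=[[0, 0, -0.003, 0, 0, 0], [0, 0, 0, 0, 0, 0]])

```text
time: 16.08
position: [0.6239, -0.0091, 0.2188]
tool_rot: [0.605, 0.793, 0.047, -0.062]
ft_force: [0.5, 2.9, -1.4]
grip_width: 0.0177
grip_force: 20.0
```

Call:
step_arm(rows=[[0, 0, 0, 0, 0, 0], [0, 0, 0, 0, 0, 0], [0, 0, 0, 0, 0, 0], [0, 0, 0, 0, 0, 0]], jaw=0.04)

```text
time: 16.58
position: [0.6238, -0.0094, 0.2188]
tool_rot: [0.605, 0.793, 0.047, -0.062]
ft_force: [-0.1, -0.6, -0.8]
grip_width: 0.039
grip_force: 0.0
```

Call:
step_arm(rows=[[0, 0, 0.03, 0, 0, 0], [0, 0, 0.04, 0, 0, 0], [-0.0034, 0.0123, 0.04, -4.3, -1.2, 0], [-0.0034, 0.0123, 0, -4.3, -1.2, 0], [0, 0, 0, 0, 0, 0]])

```text
time: 17.2
position: [0.6165, 0.0165, 0.3294]
tool_rot: [0.606, 0.796, 0.0, -0.0]
ft_force: [-0.2, 0.7, -0.2]
grip_width: 0.04
grip_force: 0.0
```

```bash
sed -i 's/^prof("blue".*/prof("blue",(.614,.022),0,.02,.04,.09)/' cyl.py; python3 cyl.py
```

```text
[0.61667864 0.01583554 0.32870881] [ 6.06138949e-01  7.95358447e-01  8.75043672e-05 -7.12303483e-04]
racked 49 mean [0.6018 0.0672 0.0544] lean/mm [-0.022  0.035] z [0.04  0.069]
cell_a 36 mean [ 0.6223 -0.0154  0.0568] lean/mm [0.127 0.116] z [0.041 0.07 ]
blue 45 mean [0.6127 0.0257 0.0547] lean/mm [0.101 0.044] z [0.04 0.07]
```

Call:
step_arm(rows=[[-0.0366, 0.0243, 0, 0, 0, 0], [-0.0366, 0.0243, 0, 0, 0, 0], [-0.0366, 0.0243, -0.01, 0, 0, 0], [-0.0366, 0.0243, -0.01, 0, 0, 0], [-0.0366, 0.0243, -0.01, 0, 0, 0], [0, 0, 0, 0, 0, 0], [0, 0, 0, 0, 0, 0]], jaw=0.06)

```text
time: 18.12
position: [0.4351, 0.1365, 0.2985]
tool_rot: [0.607, 0.795, 0.0, 0.0]
ft_force: [1.1, 0.1, 0.7]
grip_width: 0.06
grip_force: 0.0
```

Call:
step_arm(rows=[[-0.001, 0.001, -0.03, 0, 0, 0], [0, 0, -0.03, 0, 0, 0], [0, 0, -0.029, 0, 0, 0], [0, 0, 0, 0, 0, 0]], squeeze=15)

```text
time: 18.62
position: [0.4341, 0.137, 0.2082]
tool_rot: [0.607, 0.794, -0.001, -0.001]
ft_force: [0.7, 0.4, -0.2]
grip_width: 0.0603
grip_force: 0.0
```

Call:
step_arm(rows=[[0, 0, 0, 0, 0, 0], [0, 0, 0, 0, 0, 0], [0, 0, 0, 0, 0, 0], [0, 0, 0, 0, 0, 0], [0, 0, 0, 0, 0, 0]], jaw=0.0)

```text
time: 19.25
position: [0.4332, 0.1379, 0.2101]
tool_rot: [0.607, 0.795, 0.0, 0.0]
ft_force: [0.2, 0.6, 3.0]
grip_width: 0.0235
grip_force: 14.9
```

Call:
step_arm(rows=[[0, 0, 0.025, 0, 0, 0], [0, 0, 0.04, 0, 0, 0], [0, 0, 0.04, 0, 0, 0], [0, 0, 0, 0, 0, 0]])

```text
time: 19.75
position: [0.4337, 0.138, 0.3172]
tool_rot: [0.607, 0.795, 0.002, 0.002]
ft_force: [0.1, -0.1, -0.6]
grip_width: 0.0237
grip_force: 14.9
```

```bash
python3 -c "
from h import *
o=get_obs(); print(o['position'],o['grip_width'])
c=camera('side'); P=cloud(c)
np.set_printoptions(suppress=True)
b=c['pixels'][210:290,290:350]
cv2.imwrite('pics/s6.png',cv2.resize(np.clip(b*1.5,0,255).astype(np.uint8),None,fx=7,fy=7,interpolation=cv2.INTER_CUBIC))
d=cut_out('vial','side'); print([(x['confidence'],x['extent']) for x in d][:2])
if d:
  q=P[d[0]['region']]
  for lo in np.arange(.05,.2,.01):
    t=q[(q[:,2]>lo)&(q[:,2]<lo+.01)]
    if len(t)>2: print(round(lo,3),len(t),np.round(t.mean(0),4))
"
```

```text
[0.433728   0.13802035 0.31718999] 0.023719621149423272
[(0.68, [316.1, 229.3, 11.1, 22.0])]
0.1 4 [0.4276 0.1429 0.1073]
0.11 34 [0.4335 0.1483 0.1149]
0.12 34 [0.4329 0.1475 0.1251]
0.13 30 [0.4319 0.1483 0.135 ]
0.14 39 [0.4335 0.1476 0.1454]
0.15 37 [0.4316 0.1452 0.1543]
0.16 63 [0.4335 0.1406 0.1657]
```

View pics/s6.png

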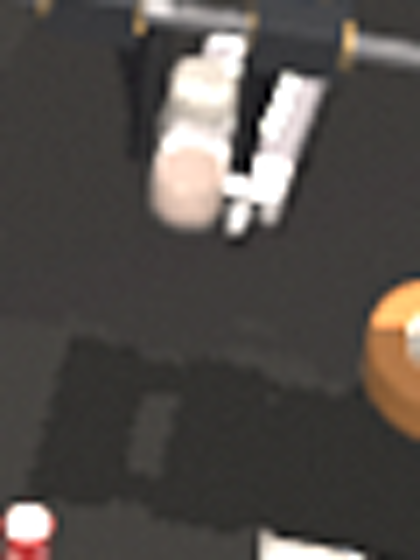

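Call:
step_arm(rows=[[0.01, -0.032, 0, 0, 0, 0], [0.0141, -0.0448, 0, 0, 0, 0], [0.0141, -0.0448, 0, 0, 0, 0], [0.0141, -0.0448, 0, 0, 0, 0], [0.0141, -0.0448, 0, 0, 0, 0], [0.0141, -0.0448, 0, 0, 0, 0], [0.0141, -0.0448, 0, 0, 0, 0], [0.0141, -0.0448, 0, 0, 0, 0], [0.0141, -0.0448, 0, 0, 0, 0], [0.0141, -0.0448, 0, 0, 0, 0], [0.0041, -0.0128, 0, 0, 0, 0], [0, 0, 0, 0, 0, 0]])

```text
time: 21.35
position: [0.5735, -0.3104, 0.3127]
tool_rot: [0.607, 0.795, 0.0, -0.002]
ft_force: [-0.2, -0.2, -0.1]
grip_width: 0.0241
grip_force: 14.9
```

Call:
step_arm(rows=[[0, 0, -0.02, 0, 0, 0], [0, 0, -0.02, 0, 0, 0], [0, 0, -0.015, 0, 0, 0], [0, 0, 0, 0, 0, 0], [0, 0, 0, 0, 0, 0]])

```text
time: 21.98
position: [0.5743, -0.3098, 0.2602]
tool_rot: [0.606, 0.795, 0.0, 0.0]
ft_force: [0.4, -0.3, -0.1]
grip_width: 0.0242
grip_force: 14.9
```

```bash
python3 -c "
from h import *
o=get_obs(); print(o['position'],o['ft_force'])
c=camera('side'); P=cloud(c)
b=c['pixels'][125:185,305:375]
cv2.imwrite('pics/s7.png',cv2.resize(np.clip(b*1.5,0,255).astype(np.uint8),None,fx=9,fy=9,interpolation=cv2.INTER_CUBIC))
"
```

```text
[ 0.57430743 -0.30980848  0.26019094] [ 0.44967155 -0.29390796 -0.14373152]
```

View pics/s7.png

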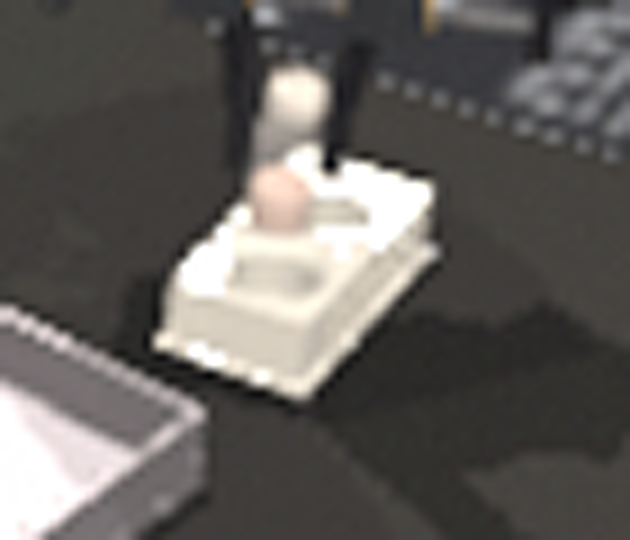

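Call:
step_arm(rows=[[0, -0.001, -0.012, 0, 0, 0], [0, 0, -0.01, 0, 0, 0], [0, 0, -0.01, 0, 0, 0], [0, 0, -0.006, 0, 0, 0], [0, 0, 0, 0, 0, 0], [0, 0, 0, 0, 0, 0]])

```text
time: 22.78
position: [0.5742, -0.3113, 0.2219]
tool_rot: [0.607, 0.795, -0.0, 0.0]
ft_force: [-0.6, -0.1, 0.4]
grip_width: 0.0242
grip_force: 14.9
```

Call:
step_arm(rows=[[0, 0, -0.004, 0, 0, 0], [0, 0, -0.002, 0, 0, 0], [0, 0, 0, 0, 0, 0]])

```text
time: 23.15
position: [0.5742, -0.3112, 0.2161]
tool_rot: [0.607, 0.795, 0.0, 0.0]
ft_force: [-0.3, 0.6, 1.5]
grip_width: 0.0239
grip_force: 14.9
```

Call:
step_arm(rows=[[0, 0, 0, 0, 0, 0], [0, 0, 0, 0, 0, 0], [0, 0, 0, 0, 0, 0], [0, 0, 0.02, 0, 0, 0], [0, 0, 0.04, 0, 0, 0], [0, 0, 0.03, 0, 0, 0]], jaw=0.05)

```text
time: 23.9
position: [0.5744, -0.3114, 0.3087]
tool_rot: [0.607, 0.795, -0.0, 0.001]
ft_force: [-0.1, -0.2, -0.2]
grip_width: 0.0502
grip_force: 0.0
```

Call:
step_arm(rows=[[-0.0114, 0.046, 0, 0, 0, 0], [-0.0114, 0.046, 0, 0, 0, 0], [-0.0114, 0.046, 0, 0, 0, 0], [-0.0114, 0.046, 0, 0, 0, 0], [-0.0114, 0.046, 0, 0, 0, 0], [-0.0114, 0.046, 0, 0, 0, 0], [-0.0114, 0.046, 0, 0, 0, 0], [-0.0114, 0.046, 0, 0, 0, 0], [-0.0114, 0.046, 0, 0, 0, 0], [-0.0114, 0.046, 0, 0, 0, 0], [-0.0114, 0.046, 0, 0, 0, 0], [-0.0114, 0.046, 0, 0, 0, 0]])

```text
time: 25.4
position: [0.4371, 0.2424, 0.3072]
tool_rot: [0.607, 0.795, 0.001, 0.001]
ft_force: [0.7, 0.4, -0.0]
grip_width: 0.0497
grip_force: 0.0
```

```bash
python3 -c "
from h import *
o=get_obs(); print(o['position'])
c=camera('side'); P=cloud(c)
m=(np.hypot(P[...,0]-.574,P[...,1]+.305)<.022)&(P[...,2]>.036)&(P[...,2]<.1)
q=P[m];print('vial',len(q),np.round(np.percentile(q,[2,50,98],axis=0),4))
m=(np.hypot(P[...,0]-.438,P[...,1]-.24)<.018)&(P[...,2]>.008)&(P[...,2]<.06)
q=P[m];print('aa',len(q),np.round(np.percentile(q,[2,50,98],axis=0),4))
"
```

```text
[0.43709292 0.24242752 0.30722533]Traceback (most recent call last):
  File "<string>", line 6, in <module>
    q=P[m];print('vial',len(q),np.round(np.percentile(q,[2,50,98],axis=0),4))
                                        ~~~~~~~~~~~~~^^^^^^^^^^^^^^^^^^^^
    return _quantile_unchecked(
        a, q, axis, out, overwrite_input, method, keepdims, weights)
    return _ureduce(a,
                    func=_quantile_ureduce_func,
    ...<5 lines>...
                    overwrite_input=overwrite_input,
                    method=method)
    r = func(a, **kwargs)
    result = _quantile(arr,
                       quantiles=q,
    ...<2 lines>...
                       out=out,
                       weights=wgt)
    slices_having_nans = np.isnan(arr[-1, ...])
                                  ~~~^^^^^^^^^
IndexError: index -1 is out of bounds for axis 0 with size 0
```

Call:
step_arm(rows=[[0.001, -0.002, -0.03, 0, 0, 0], [0, 0, -0.03, 0, 0, 0], [0, 0, -0.03, 0, 0, 0], [0, 0, -0.019, 0, 0, 0], [0, 0, 0, 0, 0, 0], [0, 0, 0, 0, 0, 0]])

```text
time: 26.2
position: [0.4388, 0.2389, 0.1978]
tool_rot: [0.607, 0.795, 0.001, 0.001]
ft_force: [-0.3, -0.2, 0.5]
grip_width: 0.0499
grip_force: 0.0
```

Call:
step_arm(rows=[[0, 0, 0, 0, 0, 0], [0, 0, 0, 0, 0, 0], [0, 0, 0, 0, 0, 0], [0, 0, 0, 0, 0, 0], [0, 0, 0, 0, 0, 0]], jaw=0.0)

```text
time: 26.82
position: [0.4383, 0.2389, 0.1968]
tool_rot: [0.607, 0.795, 0.0, 0.0]
ft_force: [0.8, -0.4, 0.7]
grip_width: 0.0141
grip_force: 15.0
```

Call:
step_arm(rows=[[0, 0, 0.025, 0, 0, 0], [0, 0, 0.04, 0, 0, 0], [0, 0, 0.04, 0, 0, 0], [0, 0, 0, 0, 0, 0]])

```text
time: 27.32
position: [0.4391, 0.2392, 0.3043]
tool_rot: [0.607, 0.795, 0.003, 0.002]
ft_force: [-0.1, -0.4, -0.3]
grip_width: 0.014
grip_force: 15.0
```

Call:
step_arm(rows=[[0.0157, -0.0386, 0, 0, 0, 0], [0.0157, -0.0386, 0, 0, 0, 0], [0.0157, -0.0386, 0, 0, 0, 0], [0.0157, -0.0386, 0, 0, 0, 0], [0.0157, -0.0386, 0, 0, 0, 0], [0.0157, -0.0386, 0, 0, 0, 0], [0.0157, -0.0386, 0, 0, 0, 0], [0.0157, -0.0386, 0, 0, 0, 0], [0.0157, -0.0386, 0, 0, 0, 0], [0.0157, -0.0386, 0, 0, 0, 0], [0.0157, -0.0386, 0, 0, 0, 0], [0, 0, 0, 0, 0, 0]])

```text
time: 28.82
position: [0.6116, -0.1888, 0.3001]
tool_rot: [0.608, 0.794, -0.0, 0.0]
ft_force: [0.6, 0.7, 0.1]
grip_width: 0.0138
grip_force: 15.0
```

Call:
step_arm(rows=[[0, 0, -0.03, 0, 0, 0], [0, 0, -0.03, 0, 0, 0], [0, 0, -0.025, 0, 0, 0], [0, 0, -0.01, 0, 0, 0], [0, 0, -0.004, 0, 0, 0], [0, 0, 0, 0, 0, 0], [0, 0, 0, 0, 0, 0]])

```text
time: 29.7
position: [0.6113, -0.1859, 0.2037]
tool_rot: [0.607, 0.795, 0.0, 0.001]
ft_force: [0.2, 0.0, 0.3]
grip_width: 0.0142
grip_force: 15.0
```

Call:
step_arm(rows=[[0, 0, -0.002, 0, 0, 0], [0, 0, 0, 0, 0, 0]])

```text
time: 29.95
position: [0.611, -0.1858, 0.201]
tool_rot: [0.607, 0.795, 0.0, 0.0]
ft_force: [0.1, 0.2, -0.7]
grip_width: 0.0143
grip_force: 15.0
```

Call:
step_arm(rows=[[0, 0, 0, 0, 0, 0], [0, 0, 0, 0, 0, 0], [0, 0, 0, 0, 0, 0], [0, 0, 0.02, 0, 0, 0], [0, 0, 0.04, 0, 0, 0], [0, 0, 0.04, 0, 0, 0], [-0.03, -0.05, 0, 0, 0, 0], [-0.04, -0.05, 0, 0, 0, 0], [-0.05, -0.05, 0, 0, 0, 0], [0, 0, 0, 0, 0, 0], [0, 0, 0, 0, 0, 0]], jaw=0.03)

```text
time: 31.32
position: [0.4978, -0.3289, 0.3018]
tool_rot: [0.607, 0.795, 0.0, 0.001]
ft_force: [1.0, 0.3, 0.0]
grip_width: 0.0301
grip_force: 0.0
```

```bash
cat > car.py <<'E'
from h import *
print(get_obs()["position"])
ims=[]
for n,(r0,r1,c0,c1) in dict(top=(190,270,175,305),side=(200,300,225,345)).items():
    c=camera(n); P=cloud(c); np.savez(n+"1.npz",P=P,px=c["pixels"])
    ims.append(cv2.resize(c["pixels"][r0:r1,c0:c1],None,fx=780/(c1-c0)/(2 if n=="side" else 2),fy=780/(c1-c0)/2,interpolation=cv2.INTER_CUBIC))
    Q=P.reshape(-1,3); Q=Q[~np.isnan(Q[:,0])]
    m=(Q[:,0]>.38)&(Q[:,0]<.75)&(abs(Q[:,1])<.3)&(abs(Q[:,2])<.006); B=Q[m]
    dz=np.median(B[:,2])
    def rect(nm,cx,cy,R,z0,z1):
        m=(np.hypot(Q[:,0]-cx,Q[:,1]-cy)<R)&(Q[:,2]-dz>z0)&(Q[:,2]-dz<z1)
        r=cv2.minAreaRect((Q[m][:,:2]*1000).astype(np.float32)); print(n,nm,m.sum(),np.round(r[0],1),np.round(r[1],1),round(r[2],1))
    rect("can",.468,.002,.07,.0125,.02)
    rect("all",.468,.002,.07,.0035,.02)
    rect("plate",.583,.176,.085,.006,.0135)
    m=(np.hypot(Q[:,0]-.574,Q[:,1]+.308)<.025)&(Q[:,2]>.04)&(Q[:,2]<.09)
    if m.sum()>3: print("vial",m.sum(),np.round(np.percentile(Q[m],[3,50,97],axis=0),3).tolist())
    m=(abs(Q[:,0]-.612)<.03)&(abs(Q[:,1]+.186)<.03)&(Q[:,2]>.012)&(Q[:,2]<.08)
    if m.sum()>3: print("aa",m.sum(),np.round(np.percentile(Q[m],[3,50,97],axis=0),3).tolist())
h=max(i.shape[0] for i in ims)
cv2.imwrite("pics/car.png",np.hstack([np.vstack([i,np.zeros((h-i.shape[0],i.shape[1],3),np.uint8)]) for i in ims]))
E
python3 car.py
```

```text
[ 0.49781698 -0.32886436  0.30184484]
top can 586 [467.7   2.3] [49.9 97.7] 9.0
top all 741 [476.2   8.8] [115.3 129.7] 43.0
top plate 1423 [595.4 181.8] [115.9 153.3] 0.2
vial 45 [[0.567, -0.321, 0.052], [0.576, -0.313, 0.065], [0.584, -0.303, 0.07]]
aa 20 [[0.606, -0.19, 0.015], [0.61, -0.182, 0.052], [0.627, -0.18, 0.058]]
side can 417 [469.7   2.5] [50.3 94.6] 8.9
side all 499 [473.    6.9] [109.7  89.6] 63.1
side plate 1277 [584.4 177.3] [142.1  93.3] 88.3
vial 60 [[0.564, -0.314, 0.042], [0.572, -0.302, 0.054], [0.584, -0.296, 0.065]]
aa 82 [[0.583, -0.216, 0.014], [0.607, -0.183, 0.03], [0.618, -0.175, 0.053]]
```

View pics/car.png

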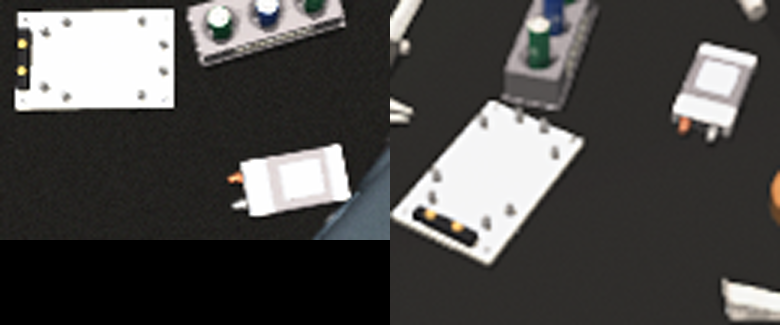

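```bash
cat > pose.py <<'E'
from h import *
M=np.array([(-59,12),(-59,-12),(47,25),(47,-25),(-40,34),(-40,-34),(28,34),(28,-34)],float)
def onplane(c,uv,z):
    s=rays(c,uv); E=np.array(c["extrinsics"]); d=np.c_[s[:,0],-s[:,1],-np.ones(len(s))]@E[:3,:3].T
    return (E[:3,3]+d*((z-E[2,3])/d[:,2])[:,None])[:,:2]*1000
def mod(x0,y0,a,pts):
    c_,s_=np.cos(a),np.sin(a); return pts@np.array([[c_,s_],[-s_,c_]])+[x0,y0]
for n in("top","side"):
    c=camera(n); g=cv2.cvtColor(c["pixels"],cv2.COLOR_BGR2GRAY); S=6
    G=cv2.resize(g,None,fx=S,fy=S,interpolation=cv2.INTER_CUBIC)
    f=K(c)
    def proj(xy):  # world mm at z -> raw gray region near
        E=np.linalg.inv(np.array(c["extrinsics"])); p=E[:3,:3]@np.array([xy[0]/1e3,xy[1]/1e3,.012])+E[:3,3]
        s=np.array([p[0],-p[1]])/-p[2]; return s*(1+c["k1"]*(s@s))*f+[c["cx"],c["cy"]]
    def comp(xy,thr):
        _,L,_,_=cv2.connectedComponentsWithStats((G>thr).astype(np.uint8))
        u,v=(proj(xy)*S+S/2-.5).astype(int); return (L==L[v,u]).astype(np.uint8)
    for nm,xy,z in(("plate",(583,176),.010),("can",(470,0),.016)):
        m=comp(xy,110)
        if nm=="can": m=cv2.morphologyEx(m,cv2.MORPH_OPEN,np.ones((31,31)))
        k=max(cv2.findContours(m,cv2.RETR_EXTERNAL,cv2.CHAIN_APPROX_NONE)[0],key=cv2.contourArea)[:,0]
        w=onplane(c,(k-S/2+.5)/S,z); r=cv2.minAreaRect(w.astype(np.float32))
        print(n,nm,np.round(r[0],1),np.round(r[1],1),round(r[2],2))
        if nm=="plate":
            fill=cv2.fillConvexPoly(np.zeros_like(m),cv2.convexHull(k),1)
            hole=((G<185)&(cv2.erode(fill,np.ones((13,13)))>0)).astype(np.uint8)
            N,L,st,ce=cv2.connectedComponentsWithStats(hole)
            b=[i for i in range(1,N) if 25<st[i,4]<900]
            w=onplane(c,(ce[b]-S/2+.5)/S,.0175)
            from scipy.optimize import least_squares
            def res(p):
                q=mod(*p,M); return np.minimum(np.linalg.norm(q[:,None]-w[None],axis=2).min(1),8)
            best=min((least_squares(res,[583+dx,174+dy,np.radians(89.5)]) for dx in(-4,0,4) for dy in(-4,0,4)),key=lambda s:s.cost)
            print(n,"dowel fit",np.round(best.x[:2],1),np.round(np.degrees(best.x[2]),2),"res",np.round(res(best.x),1),len(b))
E
python3 pose.py
```

```text
top plate [583.2 176. ] [143.8  91.7] 89.45
top dowel fit [581.6 172.2] 89.42 res [0.3 0.2 0.2 0.2 0.7 0.5 0.6 0.3] 8
top can [468.5  -0.9] [51.6 93.1] 8.56
side plate [582.1 177.7] [150.3  93.9] 89.33
side dowel fit [580.8 176.9] 89.35 res [0.4 0.5 0.4 0.4 0.3 0.3 0.2 0.5] 8
side can [468.5   2.2] [52.5 96.4] 9.79
```

Call:
step_arm(rows=[[-0.0037, 0.041, 0, 0, 0, -0.8], [-0.0037, 0.041, 0, 0, 0, -0.8], [-0.0037, 0.041, 0, 0, 0, -0.8], [-0.0037, 0.041, 0, 0, 0, -0.8], [-0.0037, 0.041, 0, 0, 0, -0.8], [-0.0037, 0.041, 0, 0, 0, -0.8], [-0.0037, 0.041, 0, 0, 0, -0.8], [-0.0037, 0.041, 0, 0, 0, -0.8], [0, 0, -0.04, 0, 0, 0], [0, 0, -0.04, 0, 0, 0], [0, 0, 0, 0, 0, 0]], jaw=0.08, squeeze=40)

```text
time: 32.9
position: [0.4675, 0.0006, 0.2188]
tool_rot: [0.649, 0.761, -0.001, -0.003]
ft_force: [0.4, 0.7, 0.6]
grip_width: 0.08
grip_force: 0.0
```

Call:
step_arm(rows=[[0, 0, -0.02, 0, 0, 0], [0, 0, -0.01, 0, 0, 0], [0, 0, -0.004, 0, 0, 0], [0, 0, 0, 0, 0, 0], [0, 0, 0, 0, 0, 0]])

```text
time: 33.52
position: [0.4683, -0.0008, 0.1873]
tool_rot: [0.65, 0.76, 0.0, 0.0]
ft_force: [-0.3, -0.3, -0.1]
grip_width: 0.0801
grip_force: 0.0
```

Call:
step_arm(rows=[[0, 0, -0.003, 0, 0, 0], [0, 0, 0, 0, 0, 0]])

```text
time: 33.78
position: [0.4681, -0.0008, 0.1837]
tool_rot: [0.65, 0.76, -0.0, -0.0]
ft_force: [-0.1, -1.0, 0.2]
grip_width: 0.0801
grip_force: 0.0
```

Call:
step_arm(rows=[[0, 0, 0, 0, 0, 0], [0, 0, 0, 0, 0, 0], [0, 0, 0, 0, 0, 0], [0, 0, 0, 0, 0, 0], [0, 0, 0, 0, 0, 0], [0, 0, 0, 0, 0, 0]], jaw=0.0)

```text
time: 34.52
position: [0.4683, -0.0008, 0.1838]
tool_rot: [0.65, 0.76, 0.0, 0.0]
ft_force: [0.9, 0.1, 0.2]
grip_width: 0.0494
grip_force: 40.0
```

Call:
step_arm(rows=[[0, 0, 0.02, 0, 0, 0], [0, 0, 0.04, 0, 0, 0], [0, 0, 0, 0, 0, 0], [0, 0, 0, 0, 0, 0]])

```text
time: 35.02
position: [0.4677, -0.0007, 0.2434]
tool_rot: [0.65, 0.76, -0.0, -0.0]
ft_force: [-0.4, 0.4, -1.7]
grip_width: 0.0495
grip_force: 40.0
```

Call:
step_arm(rows=[[0.0189, 0.0278, 0.005, 0, 0, -1.6], [0.0189, 0.0278, 0.005, 0, 0, -1.6], [0.0189, 0.0278, 0.005, 0, 0, -1.6], [0.0189, 0.0278, 0, 0, 0, -1.6], [0.0189, 0.0278, 0, 0, 0, -1.6], [0.0189, 0.0278, 0, 0, 0, -1.7], [0, 0, 0, 0, 0, 0], [0, 0, 0, 0, 0, 0]])

```text
time: 36.02
position: [0.5804, 0.1658, 0.257]
tool_rot: [0.712, 0.702, -0.002, -0.001]
ft_force: [0.6, -1.6, -2.1]
grip_width: 0.0494
grip_force: 40.0
```

Call:
step_arm(rows=[[0, 0, -0.015, 0, 0, 0], [0, 0, -0.01, 0, 0, 0], [0, 0, 0, 0, 0, 0], [0, 0, 0, 0, 0, 0]])

```text
time: 36.52
position: [0.5816, 0.1658, 0.2336]
tool_rot: [0.712, 0.702, -0.0, -0.0]
ft_force: [0.5, -0.9, -1.7]
grip_width: 0.0494
grip_force: 40.0
```

```bash
python3 -c "
from h import *
o=get_obs(); print(o['position'],o['tool_rot'],o['ft_force'])
c=camera('side'); P=cloud(c)
b=c['pixels'][205:300,205:315]
cv2.imwrite('pics/s8.png',cv2.resize(b,None,fx=7,fy=6.3,interpolation=cv2.INTER_CUBIC)[:600,:800])
"
```

```text
[0.58160048 0.16580325 0.23362564] [ 7.12130464e-01  7.02047148e-01 -4.07146633e-05 -3.97208198e-05] [ 0.49162923 -0.89795623 -1.68838357]
```

View pics/s8.png

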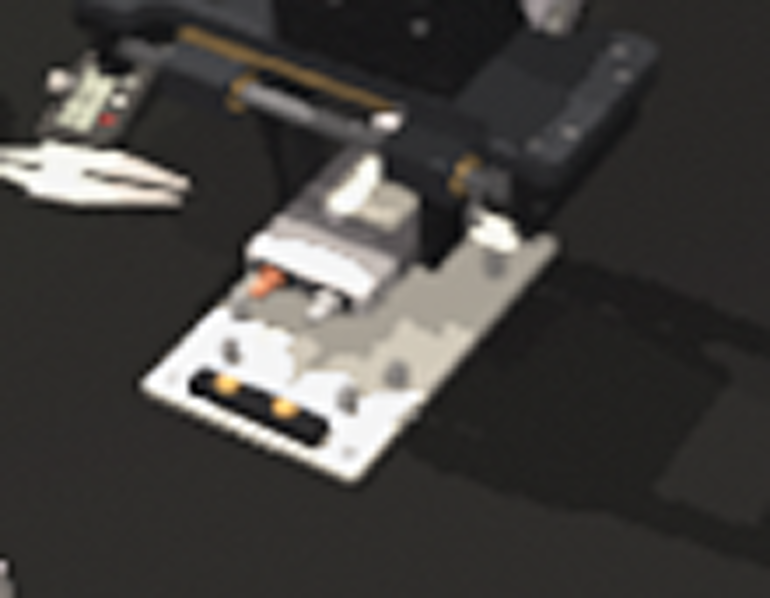

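Call:
step_arm(rows=[[0, 0, -0.015, 0, 0, 0], [0, 0, -0.008, 0, 0, 0], [0, 0, -0.005, 0, 0, 0], [0, 0, 0, 0, 0, 0], [0, 0, 0, 0, 0, 0]])

```text
time: 37.2
position: [0.5817, 0.1661, 0.2059]
tool_rot: [0.712, 0.702, 0.0, 0.0]
ft_force: [-0.1, 0.8, -2.0]
grip_width: 0.0492
grip_force: 40.0
```

Call:
step_arm(rows=[[0, 0, -0.004, 0, 0, 0], [0, 0, -0.004, 0, 0, 0], [0, 0, 0, 0, 0, 0], [0, 0, 0, 0, 0, 0]])

```text
time: 37.7
position: [0.5815, 0.166, 0.1977]
tool_rot: [0.712, 0.702, -0.0, -0.0]
ft_force: [-0.4, -0.0, -1.5]
grip_width: 0.0496
grip_force: 40.0
```

Call:
step_arm(rows=[[0, 0, -0.002, 0, 0, 0], [0, 0, -0.001, 0, 0, 0], [0, 0, 0, 0, 0, 0], [0, 0, 0, 0, 0, 0]])

```text
time: 38.2
position: [0.5815, 0.166, 0.1948]
tool_rot: [0.712, 0.702, 0.0, 0.0]
ft_force: [-0.2, -1.2, -1.1]
grip_width: 0.0497
grip_force: 40.0
```

Call:
step_arm(rows=[[0, 0, 0, 0, 0, 0], [0, 0, 0, 0, 0, 0], [0, 0, 0, 0, 0, 0], [0, 0, 0.02, 0, 0, 0], [0, 0, 0.04, 0, 0, 0], [0, 0, 0.04, 0, 0, 0], [-0.04, -0.05, 0, 0, 0, 0], [-0.04, -0.05, 0, 0, 0, 0], [-0.02, -0.05, 0, 0, 0, 0], [0, -0.05, 0, 0, 0, 0], [0, -0.05, 0, 0, 0, 0], [0, -0.05, 0, 0, 0, 0]], jaw=0.066)

```text
time: 39.7
position: [0.4834, -0.1333, 0.2963]
tool_rot: [0.712, 0.702, 0.0, 0.001]
ft_force: [0.5, -0.4, -0.2]
grip_width: 0.066
grip_force: 0.0
```

Call:
step_arm(rows=[[0, -0.05, 0.02, 0, 0, 0], [0, -0.05, 0.02, 0, 0, 0], [0, 0, 0, 0, 0, 0], [0, 0, 0, 0, 0, 0]])

```text
time: 40.2
position: [0.4829, -0.2311, 0.3354]
tool_rot: [0.712, 0.702, 0.0, -0.0]
ft_force: [1.0, 0.8, -0.2]
grip_width: 0.066
grip_force: 0.0
```

Run:
```python
from h import *
ims=[]
for n,(r0,r1,c0,c1) in dict(top=(170,270,175,305),side=(200,300,215,345)).items():
    c=camera(n); P=cloud(c)
    ims.append(cv2.resize(c["pixels"][r0:r1,c0:c1],None,fx=3,fy=3,interpolation=cv2.INTER_CUBIC))
    Q=P.reshape(-1,3); Q=Q[~np.isnan(Q[:,0])]
    B=Q[(Q[:,0]>.38)&(Q[:,0]<.75)&(abs(Q[:,1])<.3)&(abs(Q[:,2])<.006)]; dz=np.median(B[:,2])
    for dy in(-45,-25,0,25):
        m=(abs(Q[:,0]-.5815)<.018)&(abs(Q[:,1]-.172-dy/1000)<.008); print(n,dy,round(np.median(Q[m][:,2])-dz,4))
    for dx in(-18,0,18):
        m=(abs(Q[:,0]-.5815-dx/1000)<.006)&(abs(Q[:,1]-.165)<.035); print(n,"x",dx,round(np.median(Q[m][:,2])-dz,4))
    for nm,x,y,z in(("vial",.574,-.308,.04),("aa",.612,-.184,.03),("a",.625,-.018,.045),("b",.614,.022,.045)):
        m=(np.hypot(Q[:,0]-x,Q[:,1]-y)<.022)&(Q[:,2]>z)&(Q[:,2]<.1)
        print(nm,m.sum(),np.round(np.percentile(Q[m],[50,97],axis=0),3).tolist() if m.sum() else "")
cv2.imwrite("pics/fin.png",np.hstack(ims)); print(get_obs()["position"])
```

```text
top -45 0.0253
top -25 0.0259
top 0 0.026
top 25 0.0256
top x -18 0.0263
top x 0 0.0258
top x 18 0.0261
vial 0 
aa 29 [[0.608, -0.184, 0.052], [0.616, -0.18, 0.057]]
a 54 [[0.624, -0.024, 0.071], [0.634, -0.016, 0.075]]
b 55 [[0.612, 0.018, 0.071], [0.623, 0.025, 0.076]]
side -45 0.0257
side -25 0.0262
side 0 0.0266
side 25 0.026
side x -18 0.0259
side x 0 0.0263
side x 18 0.0263
vial 59 [[0.572, -0.302, 0.055], [0.584, -0.295, 0.065]]
aa 34 [[0.609, -0.18, 0.044], [0.617, -0.175, 0.055]]
a 60 [[0.624, -0.017, 0.064], [0.634, -0.012, 0.073]]
b 62 [[0.614, 0.025, 0.065], [0.622, 0.029, 0.073]]
[ 0.48297409 -0.23007664  0.33466797]
```

View pics/fin.png

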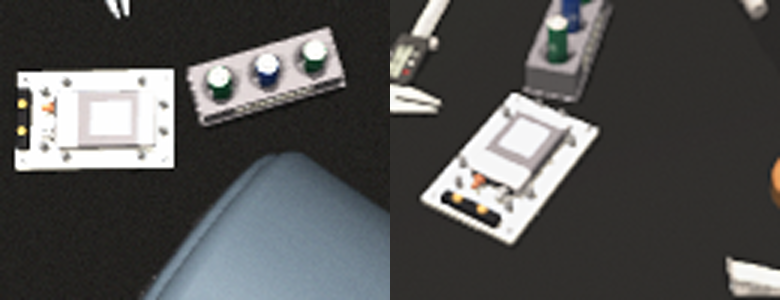

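The final picture shows the flat cell level at 26 mm between the dowels, with its terminals toward the bar (left of the plate). All three rack wells hold upright cells. The depth readings also put the vial and the battery in place.

```bash
python3 -c "
from rig import hand_in; print(hand_in())"
```

```text
the job is handed in; nothing more can be done
None
```

The job is done and handed in at about 40 s of the 104 s allowed: both cells are racked, the vial is upright in its rack, the battery is in the tub, and the flat cell is seated on the carrier with its terminals toward the bar. The blue cell caught on its well on the first try and went in on the second.

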